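# Unplug the air coupling and park its plug

## Task

Take the steel plug out of the chrome air coupling: push the coupling's sprung sleeve straight down, gently so that it is never forced hard against its stop, draw the plug up and out while the sleeve is back, and let the sleeve spring fully up again. Then stand the plug, foot down, all the way in the hole of the wooden rest, and leave everything else where it is.

Things in the scene. Friction and masses are not known exactly. Their poses are not given: they have to be found in the camera images.
- stand: air outlet: fixed chrome foot (84 mm across, 14 high, let into the table by 0 to 6) with an upright quick coupling, mouth up. Origin: on the coupling's axis, under the foot (0 to 6 below the table top), z up; heights of the coupling's parts are from this origin. The plug stands upright in it, its foot on the floor of the bore at height 15. The hand must never push on the coupling with more than 24 N
- coupling_mouth (a point): fixed centre of the tube's mouth, height 43 mm (tube 27 wide, bore 17). Around it the sprung chrome sleeve: skirt 41 wide, on top a flat flange 58 wide, 6 thick, with a 21 hole for the plug. The flange is screwed on, to a different height each time: its top is 16 to 24 above this point when up; feel for it. Fingertips astride the plug can press it down and, still pressing, shut on the plug, then lift
- sleeve (a joint): how far the sleeve is pushed down, m: 0 up (forward), 0.010 on its rigid bottom stop. Spring: 6 N at 0, 13 N at 0.007, 16 N at 0.010; past that the force shoots up. The plug is free once it is about 0.007 down
- coupling_latch (a point): fixed point on the axis, height 38.5 mm, where four pawls inside the tube hold the plug's groove; pulling does not free it, only the sleeve pushed down draws them back. Once the plug has risen 2 mm the pawls rest on its thick end and keep the sleeve down by themselves (rubbing with 10 to 20 N) until it has risen about 22, then the sleeve snaps up
- plug_center (a point): centre (half-way up) of the loose steel plug, a rod 16 mm thick and 97 long, 100 to 170 g; z along it from foot to top. Above the centre it is a plain cylinder, to be gripped there. Its thick end runs from the foot to 20 up, then a groove 8 thick to 27 up, then 16 thick again
- plug_foot (a point): centre of the plug's foot (lower end face, edge chamfered), 48.5 mm below its centre; z up the plug
- rest_mouth (a point): centre of the mouth of the one hole in the fixed wooden rest, a block 75 x 95 x 36 mm high. The hole is upright, 19.5 wide, slightly chamfered, 30 deep: a plug fully in it has its foot 30 below this point; z up
- bowl: round brown ceramic bowl, 130 across, 55 tall (mm); origin on the table under its middle. A bystander: leave it alone
- scoop: small open steel scoop, 85 x 56 x 28 box-shaped pan with a rod handle reaching 146 to its -x side, lying on the table (mm); origin on the table under its middle (of the pan). A bystander: leave it alone
- lint_roller: lint roller lying down: green plastic handle to its -x (130 long), white paper drum 48 thick and 100 long to its +x (mm); origin on the table under its middle (between handle and drum). A bystander: leave it alone
- acrylic_box: clear acrylic box with sliding lid, 160 x 110 x 77, wooden pegs inside (mm); origin on the table under its middle. A bystander: leave it alone
- clothes_brush: wooden clothes brush, 170 x 50 x 40, lying bristles down (mm); origin on the table under its middle. A bystander: leave it alone
- starch_bottle: closed bottle, 62 across, 170 tall (mm); origin on the table under its middle. A bystander: leave it alone
- button_jar: closed glass jar, 68 across, 85 tall (mm); origin on the table under its middle. A bystander: leave it alone

How it is judged:
By the outcome, as a careful person would: the job done as asked, in the order asked, and still so for the second after the job is handed in, with the robot touching nothing.
It also fails if it takes over 54 s, if anything falls off the work surface, if the arm or the gripper's body presses on something with over 40 N, if the wrist force passes 120 N, or if a joint passes its speed limit or range.

## Robot

A 6-joint arm with a two-finger parallel gripper is mounted at the origin on the work surface. World frame = base frame: x ahead of the robot, y to its left, z up, the work surface at z = 0. Lengths are in m, angles in degrees, forces in N, time in s.
With the tool pointing down it reaches from about 0.275 to 0.875 m from the base axis. Payload 12.5 kg.
Tool frame: the origin (TCP) lies midway between the tips of the shut fingers; the grasp point (between the pads) lies env.grip_depth behind it (env.grip_depth is the distance from the TCP to the grasp point, in m); z points along the fingers, y is the direction in which the jaws open and shut (so a half turn about z gives the same grasp; the last joint's range is limited). The gripper opens to 85 mm and grips with 20 to 120 N. Pads are 22 mm wide; open, the fingers measure 114 mm over their backs; the gripper's body (76 mm by 85 mm) begins 54 mm behind the grasp point. The pads swing forward as they close: fully open they stand 13 mm farther back than shut.
Start: joints at [-76.811, 20.094, 94.641, -0, 65.266, -4.847], TCP at [0.17, -0.523, 0.195] pointing down, gripper open.
Joint ranges: [-157.81, 157.81], [-45, 120.19], [0.68, 151.7], [-89.99, 269.99], [4.06, 180], [-164.3, 164.3]. Speed limits (degrees/s): [127.2, 127.2, 159.86, 180, 180, 180].

## Interface

Orientations are given as a 3x3 rotation matrix whose columns are the frame's x, y, z axes.
In Python, from plant import env gives the robot as it stands. The module is installed in compiled form; this text tells all that it offers.
- The arm moves only by the shell command python3 -m jog 'ROWS' [OPENING] [FORCE]. ROWS is a JSON object of lists of equal length, an entry for each row: "xyz": the shift along the tool's x, y, z in m, a list of three; "delta_rot": the turn, a rotation vector about the tool's x, y, z in rad, a list of three. In form: {"xyz": [[tx, ty, tz], ...], "delta_rot": [[wx, wy, wz], ...]}. A call has 1 to 20 rows; each row shifts and turns the commanded pose from where the row before left it, along the tool's axes as they then stand; what a row does not reach is not made up. A row lasts 1/12 s, in which the tool goes at most 41.7 mm and 7.16 degrees, less where a joint would pass 70% of its speed; a pose out of reach is approached as far as the arm can. A call is refused whole if a number of a shift passes 0.0417 or a number of a turn 0.125, either way. A call with a gripper value outside its range is refused whole. OPENING is the finger opening in m, from 0 to 0.0854, set as the call begins (- or left out, the last holds). The fingers move at their own pace and stop on an object; FORCE is the grip in N (left out, the last holds). Time passes only in rows, so rows that do not move let the fingers close. It gives the time, the measured TCP pose, the force and the opening at its end, in the units of the state.
- env.get_state(): the state, without advancing time (a new reading comes with each control period).
- env.get_image(name): name is "scene" or "top" or "wrist"; returns a dict with "image" (480x640x3 uint8, red, green, blue), "intrinsics" (3x3 intrinsics, pixels), "dist" ([k1, k2, p1, p2, k3] as OpenCV has them; the pictures are not rectified), "R" (3x3) and "t" (3): a world point X has camera coordinates R X + t; the wrist camera has in their place "hand_eye" (4x4, takes a point from camera to tool coordinates, whose origin is the TCP and whose axes are the flange's). Camera axes: x right, y down, z forward; pixel columns grow to the right and rows downward; lengths in m; the calibration is good to about 2 mm. A picture is of the moment at which its call begins: read the wrist's pose just before it. There is no depth.
- env.close_job(): hands the job in, once; it reports no verdict.
Trained networks look in a picture, given as the dict that the camera call returned (one of the last four; its "shot" number tells which), for a name from the list of things; names that differ only in an ending like _2 or _b are one class to them, and where a whole thing is asked for, a point or a joint stands for the part that bears it (a point fixed in the world has none). Each returns a list of dicts, best first, with "p" (0 to 1); they miss things now and then, are a little off and sometimes report something else, mostly with a low value. They report only what shows in the picture. A call takes as long as a camera call.
- env.outline_of(picture, query): "region" (480x640 bool, what is visible of it) and "point" ([column, row] as shares, 0 to 1, of the picture: columns of its width, rows of its height, amid what is visible of it).
- env.spot_point(picture, query): "point" ([column, row] as shares, 0 to 1, of the picture: columns of its width, rows of its height: a listed point, or the origin of a listed thing).
The state is a dict: "time": time; "joint_pos": joint angles; "qd": joint speeds; "effort": joint torques, N m; "tool_pos": TCP position; "ee_rot": TCP orientation; "force": force on the tool from outside, world axes, zero at the start; "wrist_torque": the same for the moment, N m; "gripper_width": finger opening in m.
Only numpy, scipy, OpenCV 4.12 (cv2) and the standard library are available. Lean on these libraries where they do the work, as an engineer would, in place of code of your own. Each camera call takes 0.05 s, during which the arm holds its last target.

## Working session

There is one attempt and no reset: what is moved stays moved. The work goes in short steps, Python scripts to look and compute and a shell command to move; the robot and the scene stay as the last step left them, time stands still between calls to the robot, and variables do not carry over. Pictures are saved under pics/ and viewed, and the job is handed in when it is done.

```bash
mkdir -p pics
cat > h.py <<'E'
import numpy as np, cv2
from plant import env
def save(p,n): cv2.imwrite('pics/'+n+'.png',cv2.cvtColor(p['image'],cv2.COLOR_RGB2BGR))
def cam(p,st=None):
    K=np.array(p['intrinsics']);d=np.array(p['dist'],float)
    if 'R' in p: R=np.array(p['R']);t=np.array(p['t'])
    else:
        H=np.array(p['hand_eye']);Rt=np.array(st['ee_rot']);T=np.array(st['tool_pos'])
        Rc=Rt@H[:3,:3];c=Rt@H[:3,3]+T;R=Rc.T;t=-R@c
    return K,d,R,t
def ray(c,uv):
    K,d,R,t=c
    n=cv2.undistortPoints(np.array([[uv]],float),K,d)[0,0]
    v=R.T@np.array([n[0],n[1],1]);return -R.T@t,v/np.linalg.norm(v)
def tri(rs):
    A=np.zeros((3,3));b=np.zeros(3)
    for o,v in rs:
        P=np.eye(3)-np.outer(v,v);A+=P;b+=P@o
    X=np.linalg.solve(A,b);return X,[np.linalg.norm((np.eye(3)-np.outer(v,v))@(X-o)) for o,v in rs]
def proj(c,X):
    K,d,R,t=c
    return cv2.projectPoints(np.array([X],float),cv2.Rodrigues(R)[0],t,K,d)[0][0,0]
def onz(r,z): o,v=r; return o+v*(z-o[2])/v[2]
E
python3 - <<'E'
from h import *
s=env.get_state();print(s['time'],s['tool_pos'],s['force'],env.grip_depth);print(np.round(s['ee_rot'],3))
cs={}
ps={n:env.get_image(n) for n in['scene','top','wrist']}
for n,p in ps.items(): save(p,n+'0');cs[n]=cam(p,s)
for q in['coupling_mouth','plug_center','plug_foot','rest_mouth','coupling_latch','stand','bowl','scoop','lint_roller','acrylic_box','clothes_brush','starch_bottle','button_jar']:
    rs=[]
    for n in ps:
        r=env.spot_point(ps[n],q)
        if r:
            uv=np.array(r[0]['point'])*[640,480];print(q,n,np.round(uv),round(r[0]['p'],2),'z0',np.round(onz(ray(cs[n],uv),0),3))
            if r[0]['p']>.4: rs.append(ray(cs[n],uv))
    if len(rs)>1: X,e=tri(rs);print('   ',np.round(X,4),np.round(e,4))
print(env.get_state()['time'])
E
```

```text
0.0 [ 0.17022741 -0.52259861  0.19424439] [ 0.18588939 -0.45861494 -0.45853273] 0.0187
[[ 0.951  0.31  -0.   ]
 [ 0.31  -0.951  0.001]
 [ 0.    -0.001 -1.   ]]
coupling_mouth scene [407. 261.] 0.8 z0 [0.417 0.183 0.   ]
coupling_mouth top [240. 270.] 0.58 z0 [0.467 0.214 0.   ]
    [0.4645 0.2051 0.0405] [0.0027 0.0027]
plug_center scene [410. 255.] 0.5 z0 [0.39  0.179 0.   ]
plug_center top [241. 269.] 0.4 z0 [0.469 0.211 0.   ]
plug_foot top [240. 270.] 0.44 z0 [0.467 0.215 0.   ]
rest_mouth scene [252. 223.] 0.64 z0 [ 0.497 -0.284  0.   ]
rest_mouth top [412. 240.] 0.62 z0 [ 0.546 -0.249  0.   ]
    [ 0.5399 -0.2418  0.0383] [0.001 0.001]
coupling_latch scene [408. 261.] 0.68 z0 [0.413 0.185 0.   ]
coupling_latch top [241. 270.] 0.61 z0 [0.466 0.213 0.   ]
    [0.4627 0.2055 0.0411] [0.001 0.001]
stand scene [412. 274.] 0.86 z0 [0.457 0.216 0.   ]
stand top [244. 269.] 0.84 z0 [0.47  0.205 0.   ]
    [0.4663 0.2116 0.0043] [0.0079 0.0079]
bowl scene [289. 317.] 0.93 z0 [0.745 0.048 0.   ]
bowl top [300. 172.] 0.86 z0 [0.736 0.054 0.   ]
    [ 0.7398  0.0502 -0.0033] [0.0045 0.0045]
scoop top [321. 227.] 0.88 z0 [ 0.581 -0.002  0.   ]
lint_roller scene [217. 197.] 0.87 z0 [ 0.441 -0.489  0.   ]
lint_roller top [503. 270.] 0.7 z0 [ 0.464 -0.487  0.   ]
    [ 0.4584 -0.4775  0.0128] [0.0064 0.0064]
acrylic_box scene [495. 327.] 0.66 z0 [0.525 0.444 0.   ]
acrylic_box top [153. 247.] 0.79 z0 [0.53  0.449 0.   ]
    [0.5301 0.4458 0.0055] [0.0011 0.0011]
clothes_brush scene [439. 243.] 0.64 z0 [0.295 0.221 0.   ]
clothes_brush top [241. 331.] 0.95 z0 [0.305 0.208 0.   ]
    [0.3018 0.2153 0.0015] [0.0078 0.0078]
starch_bottle scene [416. 351.] 0.7 z0 [0.681 0.33  0.   ]
starch_bottle top [206. 192.] 0.91 z0 [0.68  0.311 0.   ]
    [ 0.6784  0.3205 -0.0079] [0.0086 0.0086]
button_jar scene [198. 261.] 0.89 z0 [ 0.714 -0.281  0.   ]
2.1
```

View pictures.

View pics/scene0.png

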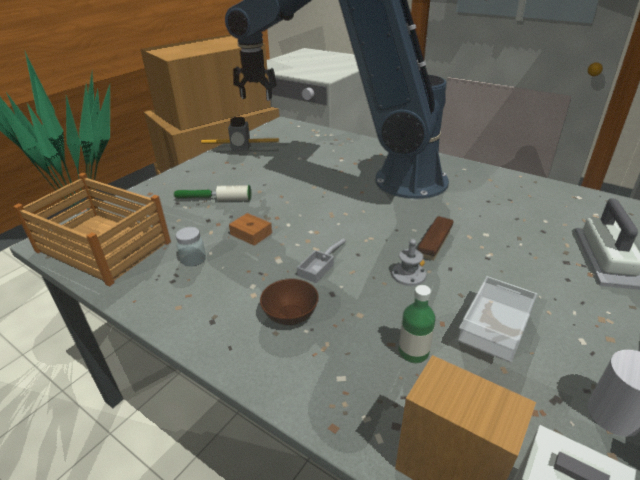

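View pics/top0.png

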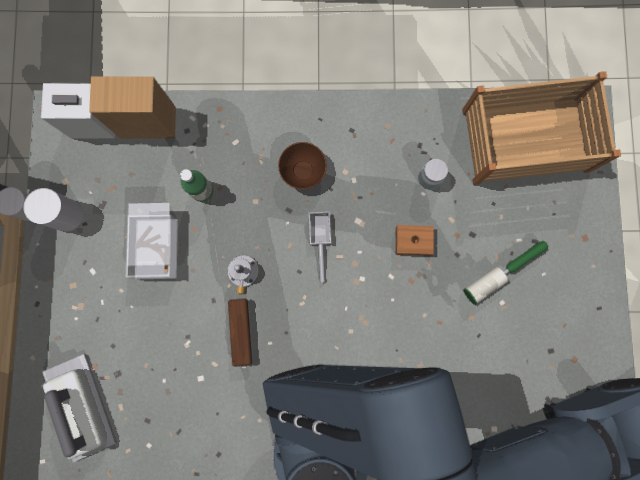

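View pics/wrist0.png

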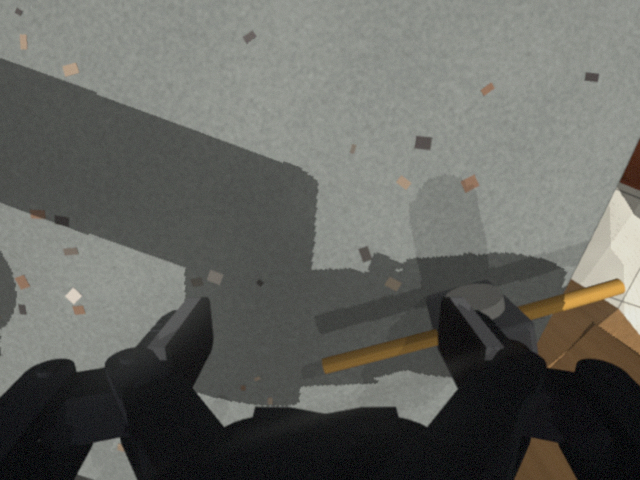

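Run:
```python
from h import *
s=env.get_state();p=env.get_image('wrist')
print(np.round(p['hand_eye'],4));print(p['intrinsics'],p['dist'])
# pixel of points relative to tool at a given height below TCP
c=cam(p,s);Rt=np.array(s['ee_rot']);T=np.array(s['tool_pos'])
for dz in(.05,.1,.15,.2):
  for dx in(-.05,0,.05,.1): print(dz,dx,np.round(proj(c,T+Rt@[dx,0,dz])))
print(np.round(Rt.T@(np.array([.54,-.242,.26])-T),4), np.round(Rt.T@(np.array([.464,.206,.2])-[.54,-.242,.26]),4))
```

```text
[[-3.000e-04 -9.634e-01 -2.682e-01  6.840e-02]
 [ 1.000e+00 -7.000e-04  1.300e-03 -4.000e-04]
 [-1.400e-03 -2.682e-01  9.633e-01 -1.791e-01]
 [ 0.000e+00  0.000e+00  0.000e+00  1.000e+00]]
[[383.87480156   0.         325.0908662 ]
 [  0.         383.87480156 237.26291668]
 [  0.           0.           1.        ]] [-0.06471576  0.          0.          0.          0.        ]
0.05 -0.05 [325. 317.]
0.05 0 [325. 244.]
0.05 0.05 [325. 163.]
0.05 0.1 [325.  73.]
0.1 -0.05 [325. 287.]
0.1 0 [325. 225.]
0.1 0.05 [325. 157.]
0.1 0.1 [325.  84.]
0.15 -0.05 [325. 266.]
0.15 0 [325. 212.]
0.15 0.05 [325. 153.]
0.15 0.1 [325.  91.]
0.2 -0.05 [325. 249.]
0.2 0 [325. 201.]
0.2 0.05 [325. 150.]
0.2 0.1 [325.  96.]
[ 0.4385 -0.1527 -0.0652] [ 0.0665 -0.4495  0.06  ]
```

```bash
python3 -m jog '{"xyz":[[0,0,-0.03],[0.03,-0.01,-0.02],[0.037,-0.013,0],[0.037,-0.013,0],[0.037,-0.013,0],[0.037,-0.013,0],[0.037,-0.013,0],[0.037,-0.013,0],[0.037,-0.013,0],[0.037,-0.013,0],[0.037,-0.013,0],[0.037,-0.013,0],[0.0385,-0.0127,0.03],[0,0,0],[0,0,0]],"delta_rot":[[0,0,0],[0,0,0],[0,0,0],[0,0,0],[0,0,0],[0,0,0],[0,0,0],[0,0,0],[0,0,0],[0,0,0],[0,0,0],[0,0,0],[0,0,0],[0,0,0],[0,0,0]]}' 0.085 70
python3 - <<'E'
from h import *
s=env.get_state();p=env.get_image('wrist');save(p,'w1');np.save('w1.npy',np.array([s['tool_pos']]+list(s['ee_rot'])))
print(np.round(s['qd'],2))
r=env.spot_point(p,'rest_mouth');c=cam(p,s)
for a in r[:2]:
  uv=np.array(a['point'])*[640,480];print(uv,a['p'],onz(ray(c,uv),.036))
E
```

```text
time: 3.4
tool_pos: [0.5345, -0.2448, 0.2186]
ee_rot: [[0.95, 0.312, -0.002], [0.312, -0.95, 0.001], [-0.002, -0.002, -1.0]]
force: [-0.3, -1.0, 0.6]
gripper_width: 0.0849
[-2.66 -2.27 -0.45 -0.39  0.66 -0.84]
[327.616 195.696] 0.88 [ 0.5431682  -0.24422889  0.036     ]
```

View pics/w1.png

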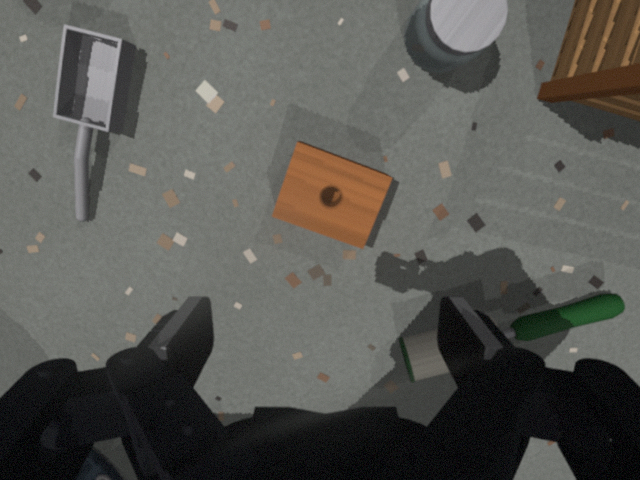

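Run:
```python
from h import *
im=cv2.imread('pics/w1.png');crop=cv2.resize(im[165:235,285:385],None,fx=6,fy=6,interpolation=cv2.INTER_CUBIC);cv2.imwrite('pics/w1c.png',crop)
g=im[:,:,2][180:212,312:350];print(g[::2,::2])
```

```text
[[158 160 160 157 155 155 153 159 162 162 161 164 166 163 165 162 162 163
  162]
 [160 160 164 162 159 158 159 159 154 158 158 164 164 165 168 162 164 165
  166]
 [158 162 161 160 163 162 160 160 152 140 148 151 158 159 163 164 167 165
  165]
 [152 151 155 158 161 161 149 132 111 114 115 122 132 153 161 155 161 161
  167]
 [152 150 150 151 152 140 111  84  74  71  70  79  99 130 150 158 157 159
  161]
 [149 149 149 145 141 102  77  75  71  69  68  70  76 101 133 158 163 161
  157]
 [153 149 147 148 118  85  74  76  68  72  68  96 123 127 130 152 166 164
  162]
 [153 149 153 147 105  73  71  68  70  70  74 109 138 134 115 136 159 164
  163]
 [155 155 153 144 104  65  66  69  68  62  75 120 129 124  95 128 151 161
  164]
 [153 155 153 149 108  67  60  64  65  66  91 122 124 101  90 122 147 154
  152]
 [151 154 152 147 118  83  67  61  63  65  96 110  93  86 101 133 147 147
  146]
 [153 153 153 153 135 104  69  66  61  69  78  84  85  92 126 145 147 146
  144]
 [153 155 154 153 148 125  99  80  76  82  82  81  94 123 139 147 150 147
  147]
 [158 157 157 156 157 144 130 119 103  95 100 113 134 145 151 156 151 150
  152]
 [157 158 156 153 156 156 151 140 136 136 138 140 144 155 153 154 154 157
  155]
 [156 161 157 157 155 158 158 157 157 152 153 154 156 151 153 156 152 156
  159]]
```

View pics/w1c.png

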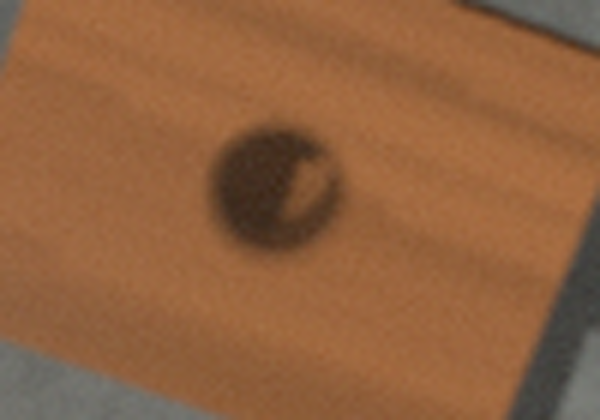

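```bash
python3 -m jog '{"xyz":[[0.006,-0.0375,0],[0.006,-0.0375,0],[0.006,-0.0375,0],[0.006,-0.0375,0],[0.006,-0.0375,0],[0.006,-0.0375,0],[0.006,-0.0375,0],[0.006,-0.0375,0],[0.006,-0.0375,0],[0.006,-0.0375,0],[0.006,-0.0375,0],[0.006,-0.0375,0],[0,0,0],[0,0,0],[0,0,0]],"delta_rot":[[0,0,0],[0,0,0],[0,0,0],[0,0,0],[0,0,0],[0,0,0],[0,0,0],[0,0,0],[0,0,0],[0,0,0],[0,0,0],[0,0,0],[0,0,0],[0,0,0],[0,0,0]]}'
python3 - <<'E'
from h import *
w=np.load('w1.npy')
s=env.get_state();p=env.get_image('wrist');save(p,'w2');np.save('w2.npy',np.array([s['tool_pos']]+list(s['ee_rot'])))
print(np.round(s['qd'],2))
c1=cam(p,dict(tool_pos=w[0],ee_rot=w[1:]));print('rest',onz(ray(c1,[330.8,195.9]),.036),onz(ray(c1,[330.8,195.9]),.039))
c=cam(p,s)
for q in['coupling_mouth','plug_center']:
 for a in env.spot_point(p,q)[:1]:
  uv=np.array(a['point'])*[640,480];print(uv,a['p'],onz(ray(c,uv),.043),onz(ray(c,uv),.06))
im=cv2.imread('pics/w2.png');cv2.imwrite('pics/w2c.png',cv2.resize(im[110:290,225:425],None,fx=3.3,fy=3.3,interpolation=cv2.INTER_CUBIC))
E
```

```text
time: 4.75
tool_pos: [0.4638, 0.2029, 0.2206]
ee_rot: [[0.951, 0.309, 0.001], [0.309, -0.951, 0.0], [0.001, 0.0, -1.0]]
force: [-0.4, -0.5, -0.1]
gripper_width: 0.085
[-1.19  0.01  0.2   0.05  0.06  0.02]
rest [ 0.54392634 -0.24716353  0.036     ] [ 0.54439034 -0.24696545  0.039     ]
[321.6  199.68] 0.96 [0.46845694 0.20776041 0.043     ] [0.47132083 0.20855549 0.06      ]
[318.976 205.68 ] 0.67 [0.46224371 0.2083616  0.043     ] [0.46540363 0.20912803 0.06      ]
```

View pics/w2.png

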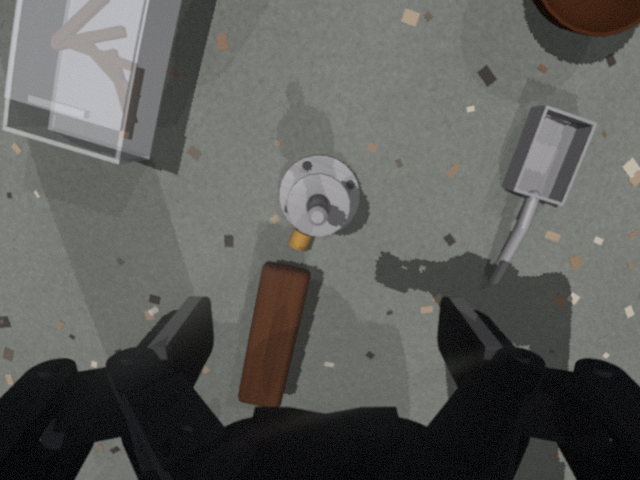

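View pics/w2c.png

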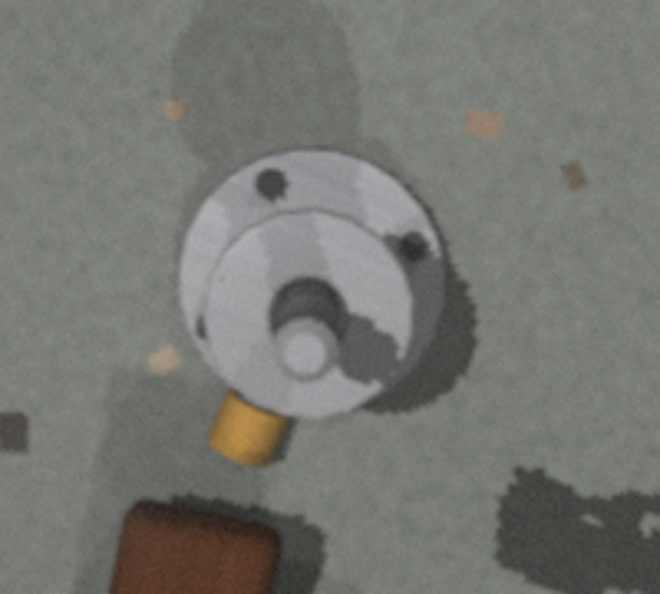

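Run:
```python
from h import *
w=np.load('w2.npy');p=env.get_image('wrist');c=cam(p,dict(tool_pos=w[0],ee_rot=w[1:]))
for uv,zs in (([317.4,215.1],(.106,.109,.112)),([318.0,204.1],(.053,.06,.067)),([319.1,194.4],(.008,.011,.014))):
  for z in zs: print(z,np.round(onz(ray(c,uv),z),4))
print(w)
```

```text
0.106 [0.4665 0.2101 0.106 ]
0.109 [0.4671 0.2102 0.109 ]
0.112 [0.4677 0.2104 0.112 ]
0.053 [0.4652 0.2101 0.053 ]
0.06 [0.4665 0.2104 0.06  ]
0.067 [0.4678 0.2107 0.067 ]
0.008 [0.467  0.2103 0.008 ]
0.011 [0.4675 0.2104 0.011 ]
0.014 [0.4679 0.2105 0.014 ]
[[ 4.63792874e-01  2.02940735e-01  2.20638416e-01]
 [ 9.51109067e-01  3.08853487e-01  1.03250437e-03]
 [ 3.08853646e-01 -9.51109576e-01  5.41076795e-06]
 [ 9.83695932e-04  3.13746510e-04 -9.99999467e-01]]
```

```bash
python3 -m jog '{"xyz":[[0.0053,-0.006,0.02],[0,0,0.04],[0,0,0.03],[0,0,0],[0,0,0]],"delta_rot":[[0,0,0],[0,0,0],[0,0,0],[0,0,0],[0,0,0]]}' 0.06
python3 - <<'E'
from h import *
s=env.get_state();p=env.get_image('wrist');save(p,'w3');np.save('w3.npy',np.array([s['tool_pos']]+list(s['ee_rot'])))
c=cam(p,s);print(s['tool_pos'])
im=p['image'][:,:,::-1].copy()
for z in (.106,.112): 
  u=proj(c,[.4671,.2103,z]);print(z,u)
cv2.imwrite('pics/w3c.png',cv2.resize(im[130:370,200:450],None,fx=2.4,fy=2.4,interpolation=cv2.INTER_CUBIC))
E
```

```text
time: 5.37
tool_pos: [0.4664, 0.2106, 0.1298]
ee_rot: [[0.951, 0.309, -0.002], [0.309, -0.951, -0.001], [-0.002, 0.0, -1.0]]
force: [-0.2, 0.3, 1.3]
gripper_width: 0.06
[0.46637633 0.21059887 0.12983132]
0.106 [326.2409508  256.75446831]
0.112 [326.28901484 260.29128536]
```

View pics/w3c.png

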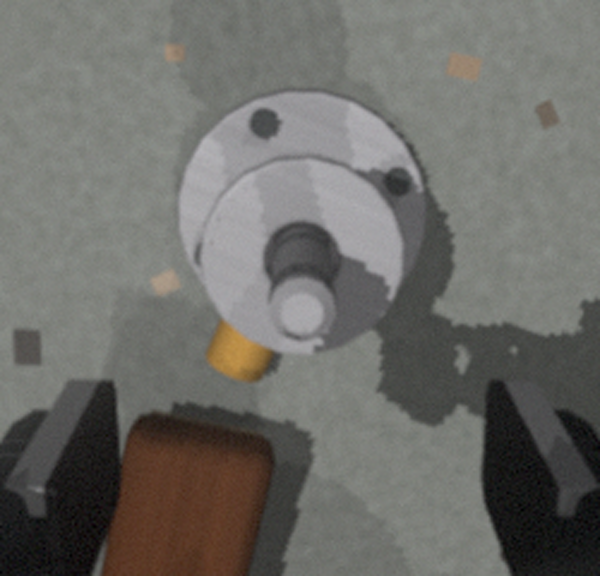

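Run:
```python
from h import *
p=env.get_image('wrist');C=[]
for n in('w2','w3'):
  w=np.load(n+'.npy');C.append(cam(p,dict(tool_pos=w[0],ee_rot=w[1:])))
for a,b in (([317.4,215.1],[325.5,257.6]),([318.0,204.1],[325.5,235.5])):
  print(tri([ray(C[0],a),ray(C[1],b)]))
for z in(.053,.058,.063,.067): print(z,proj(C[1],[.4671,.2103,z]),proj(C[0],[.4671,.2103,z]))
```

```text
(array([0.46592835, 0.2101574 , 0.10394286]), [np.float64(0.00018382943686254117), np.float64(0.00018382943686257906)])
(array([0.46628365, 0.21034744, 0.05877798]), [np.float64(2.693099488691969e-06), np.float64(2.6930994887104933e-06)])
0.053 [325.90615068 232.20560952] [318.42558432 202.11719534]
0.058 [325.93205911 234.11003556] [318.34202994 203.10825974]
0.063 [325.95894282 236.08636992] [318.25611785 204.12739372]
0.067 [325.98118937 237.72197591] [318.18562297 204.96371957]
```

```bash
python3 -m jog '{"xyz":[[0,0,0],[0,0,0],[0,0,0],[0,0,0.015],[0,0,0.02],[0,0,0.015],[0,0,0.005],[0,0,0]],"delta_rot":[[0,0,0],[0,0,0],[0,0,0],[0,0,0],[0,0,0],[0,0,0],[0,0,0],[0,0,0]]}' 0.03; python3 -c "
from h import *
save(env.get_image('wrist'),'w4')"
```

```text
time: 6.13
tool_pos: [0.4662, 0.2112, 0.0745]
ee_rot: [[0.951, 0.31, -0.001], [0.31, -0.951, -0.001], [-0.002, 0.0, -1.0]]
force: [0.8, -1.0, 1.6]
gripper_width: 0.03
```

View pics/w4.png

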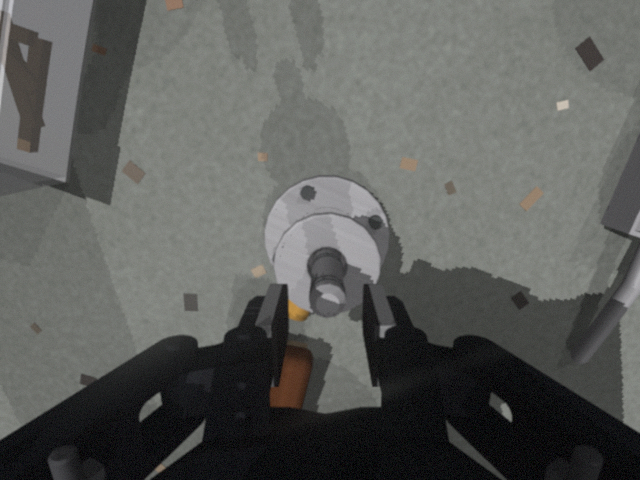

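```bash
python3 -m jog '{"xyz":[[0,0.001,0.004],[0,0,0.003],[0,0,0.001],[0,0,0.001],[0,0,0]],"delta_rot":[[0,0,0],[0,0,0],[0,0,0],[0,0,0],[0,0,0]]}'
```

```text
time: 6.6
tool_pos: [0.467, 0.2104, 0.0661]
ee_rot: [[0.951, 0.31, 0.0], [0.31, -0.951, 0.0], [0.0, -0.0, -1.0]]
force: [0.8, 0.4, -0.1]
gripper_width: 0.0297
```

```bash
python3 -m jog '{"xyz":[[0,0,0.001],[0,0,0.001],[0,0,0]],"delta_rot":[[0,0,0],[0,0,0],[0,0,0]]}';python3 -m jog '{"xyz":[[0,0,0.001],[0,0,0.001],[0,0,0]],"delta_rot":[[0,0,0],[0,0,0],[0,0,0]]}'
```

```text
time: 6.85
tool_pos: [0.4669, 0.2104, 0.0639]
ee_rot: [[0.951, 0.31, -0.0], [0.31, -0.951, -0.0], [-0.0, -0.0, -1.0]]
force: [-0.4, -0.7, -0.5]
gripper_width: 0.0298
time: 7.1
tool_pos: [0.4668, 0.2104, 0.0618]
ee_rot: [[0.951, 0.31, -0.0], [0.31, -0.951, -0.0], [-0.0, 0.0, -1.0]]
force: [0.2, -0.5, 0.0]
gripper_width: 0.03
```

```bash
python3 -m jog '{"xyz":[[0,0,0.001],[0,0,0.001],[0,0,0]],"delta_rot":[[0,0,0],[0,0,0],[0,0,0]]}';python3 -m jog '{"xyz":[[0,0,0.001],[0,0,0.001],[0,0,0]],"delta_rot":[[0,0,0],[0,0,0],[0,0,0]]}'
```

```text
time: 7.35
tool_pos: [0.4668, 0.2104, 0.0598]
ee_rot: [[0.951, 0.31, -0.0], [0.31, -0.951, -0.0], [-0.0, -0.0, -1.0]]
force: [0.7, 0.1, 0.0]
gripper_width: 0.0302
time: 7.6
tool_pos: [0.4668, 0.2104, 0.0578]
ee_rot: [[0.951, 0.31, -0.0], [0.31, -0.951, -0.0], [-0.0, -0.0, -1.0]]
force: [-0.3, -0.1, 1.7]
gripper_width: 0.0301
```

```bash
python3 -m jog '{"xyz":[[0,0,0.001],[0,0,0]],"delta_rot":[[0,0,0],[0,0,0]]}';python3 -m jog '{"xyz":[[0,0,0.001],[0,0,0]],"delta_rot":[[0,0,0],[0,0,0]]}'
```

```text
time: 7.77
tool_pos: [0.4669, 0.2104, 0.0569]
ee_rot: [[0.951, 0.31, -0.0], [0.31, -0.951, -0.0], [-0.0, 0.0, -1.0]]
force: [0.2, -0.1, 0.8]
gripper_width: 0.0302
time: 7.93
tool_pos: [0.4669, 0.2104, 0.0559]
ee_rot: [[0.951, 0.31, -0.0], [0.31, -0.951, -0.0], [-0.0, -0.0, -1.0]]
force: [-0.0, -0.3, 0.3]
gripper_width: 0.0301
```

```bash
python3 -m jog '{"xyz":[[0,0,0.001],[0,0,0]],"delta_rot":[[0,0,0],[0,0,0]]}';python3 -m jog '{"xyz":[[0,0,0.001],[0,0,0]],"delta_rot":[[0,0,0],[0,0,0]]}'
```

```text
time: 8.1
tool_pos: [0.4668, 0.2104, 0.0549]
ee_rot: [[0.951, 0.31, -0.0], [0.31, -0.951, -0.0], [-0.0, -0.0, -1.0]]
force: [-0.1, 1.0, -1.0]
gripper_width: 0.0304
time: 8.27
tool_pos: [0.4669, 0.2104, 0.0539]
ee_rot: [[0.951, 0.31, -0.0], [0.31, -0.951, -0.0], [-0.0, 0.0, -1.0]]
force: [1.1, -0.1, 0.5]
gripper_width: 0.0302
```

```bash
python3 -c "
from h import *
a=env.get_image('wrist')['image'][:,:,::-1];b=env.get_image('scene')['image'][:,:,::-1]
cv2.imwrite('pics/w5.png',np.hstack([cv2.resize(a[180:380,220:440],None,fx=1.8,fy=1.8,interpolation=2),cv2.resize(b[190:310,350:480],(390,360),interpolation=2)]))"
```

```text
(no output)
```

View pics/w5.png

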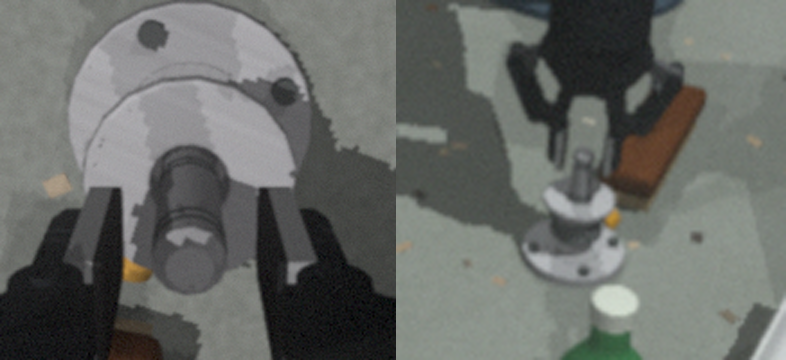

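```bash
python3 -c "
from h import *
s=env.get_state();c=cam(env.get_image('scene'));w=cam(env.get_image('wrist'),s);R=np.array(s['ee_rot']);T=np.array(s['tool_pos'])
for y in(-.015,0,.015):
  for z in (0,-.01): 
    X=T+R@[0,y,z];print(y,z,(proj(c,X)-[350,190])*3+[396,0],(proj(w,X)-[220,180])*1.8)
print((proj(c,[.4668,.2104,.053])-[350,190])*3+[396,0],(proj(c,[.4668,.2104,.106])-[350,190])*3+[396,0])"
```

```text
-0.015 0 [595.13371061 207.29503832] [135.5195034  167.75059689]
-0.015 -0.01 [596.40294367 197.42807129] [132.73836408 181.38094892]
0 0 [576.46554783 204.4366082 ] [189.76706657 167.73307401]
0 -0.01 [577.63005282 194.58588386] [189.85176245 181.36839437]
0.015 0 [557.91193742 201.5955069 ] [244.0026051  167.66385903]
0.015 -0.01 [558.97296899 191.76117586] [246.95162553 181.28639696]
[576.41404954 205.31593197] [582.71215309 151.92285561]
```

```bash
python3 -c "
from h import *
b=env.get_image('scene')['image'][:,:,::-1]
cv2.imwrite('pics/w6.png',cv2.resize(b[200:290,370:460],(720,600),interpolation=2))"
```

```text
(no output)
```

View pics/w6.png

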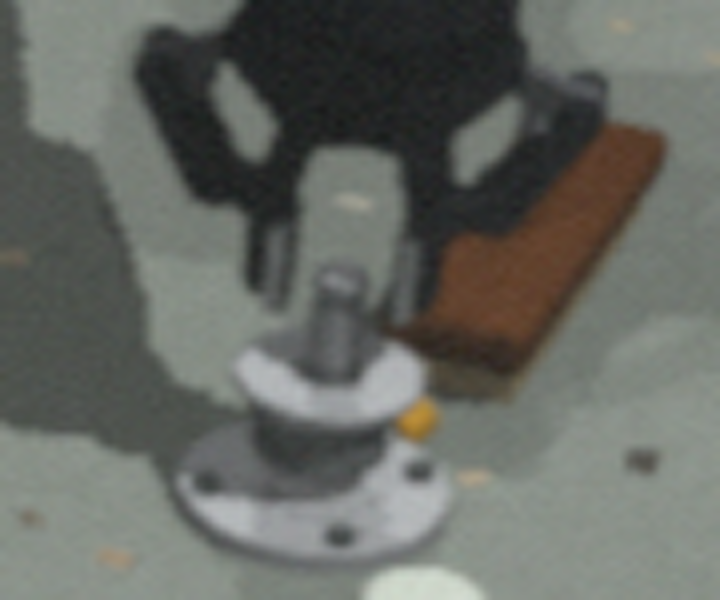

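```bash
python3 -c "
from h import *
s=env.get_state();c=cam(env.get_image('scene'));w=cam(env.get_image('wrist'),s);R=np.array(s['ee_rot']);T=np.array(s['tool_pos'])
for a,b in (([420.6,248],[287.8,284.4]),([403.8,246.2],[363.3,284.4])):
  X,e=tri([ray(c,a),ray(w,b)]);print(X,e,R.T@(X-T))
print(tri([ray(c,[370+335/8,200+372/6.67]),ray(w,[220+190/1.8-.3,180+178/1.8])]))
print(s['time'])
"
```

```text
[0.47102839 0.23092817 0.09486277] [np.float64(0.003577752916025804), np.float64(0.0035777529160258646)] [ 0.0102124  -0.01823351 -0.04082484]
[0.48188463 0.19838306 0.09388708] [np.float64(0.0013595343651117793), np.float64(0.0013595343651117229)] [ 0.01045816  0.01607368 -0.03984973]
(array([0.46631811, 0.21204823, 0.06169415]), [np.float64(0.0016450387636684194), np.float64(0.001645038763668381)])
8.5167
```

```bash
python3 -m jog '{"xyz":[[0,0,0.005],[0,0,0.005],[0,0,0.005],[0,0,0.003],[0,0,0]],"delta_rot":[[0,0,0],[0,0,0],[0,0,0],[0,0,0],[0,0,0]]}';python3 -c "
from h import *
a=env.get_image('wrist')['image'][:,:,::-1];b=env.get_image('scene')['image'][:,:,::-1]
cv2.imwrite('pics/w7.png',np.hstack([cv2.resize(a[180:380,220:440],None,fx=1.8,fy=1.8,interpolation=2),cv2.resize(b[210:280,375:450],(390,360),interpolation=2)]))"
```

```text
time: 9.03
tool_pos: [0.4664, 0.2102, 0.0351]
ee_rot: [[0.951, 0.31, -0.001], [0.31, -0.951, -0.0], [-0.002, 0.0, -1.0]]
force: [0.5, 0.1, 0.6]
gripper_width: 0.0298
```

View pics/w7.png

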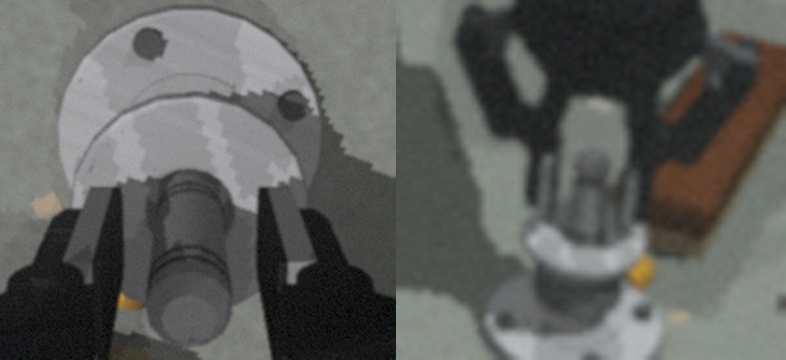

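```bash
python3 -m jog '{"xyz":[[0,0,0.002],[0,0,0.002],[0,0,0.001],[0,0,0]],"delta_rot":[[0,0,0],[0,0,0],[0,0,0],[0,0,0]]}';for i in 1 2 ; do python3 -m jog '{"xyz":[[0,0,0.001],[0,0,0.001],[0,0,0]],"delta_rot":[[0,0,0],[0,0,0],[0,0,0]]}' | grep -E "pos|force"; done
```

```text
time: 9.47
tool_pos: [0.4668, 0.2104, 0.0308]
ee_rot: [[0.951, 0.31, -0.0], [0.31, -0.951, -0.0], [-0.0, -0.0, -1.0]]
force: [-0.2, -0.1, -0.5]
gripper_width: 0.03
tool_pos: [0.4669, 0.2104, 0.0289]
force: [-0.6, 0.7, 0.6]
tool_pos: [0.4669, 0.2104, 0.0268]
force: [-0.5, -0.3, 1.0]
```

```bash
python3 -m jog '{"xyz":[[0,0,0.001],[0,0,0.001],[0,0,0]],"delta_rot":[[0,0,0],[0,0,0],[0,0,0]]}' | grep -E "pos|force";python3 -m jog '{"xyz":[[0,0,0.001],[0,0,0.001],[0,0,0]],"delta_rot":[[0,0,0],[0,0,0],[0,0,0]]}' | grep -E "pos|force"
```

```text
tool_pos: [0.4668, 0.2104, 0.0248]
force: [0.2, -0.5, 0.3]
tool_pos: [0.4671, 0.2105, 0.0233]
force: [-2.0, -0.4, 6.9]
```

```bash
python3 -m jog '{"xyz":[[0,0,0.001],[0,0,0.001],[0,0,0.001],[0,0,0]],"delta_rot":[[0,0,0],[0,0,0],[0,0,0],[0,0,0]]}' | grep -E "pos|force";python3 -m jog '{"xyz":[[0,0,0.001],[0,0,0.001],[0,0,0]],"delta_rot":[[0,0,0],[0,0,0],[0,0,0]]}' | grep -E "pos|force|wid"
```

```text
tool_pos: [0.4671, 0.2105, 0.0205]
force: [-3.0, -1.1, 10.9]
tool_pos: [0.4671, 0.2105, 0.0186]
force: [-3.8, -1.8, 12.3]
gripper_width: 0.0297
```

```bash
python3 -m jog '{"xyz":[[0,0,0.001],[0,0,0.001],[0,0,0]],"delta_rot":[[0,0,0],[0,0,0],[0,0,0]]}' | grep -E "pos|force|wid"; python3 -c "
from h import *
import time
s=env.get_state();print(s['force'],s['wrist_torque'],s['tool_pos'])
env.get_image('wrist');s=env.get_state();print(s['force'],s['wrist_torque'],s['tool_pos'])"
```

```text
tool_pos: [0.4671, 0.2105, 0.0168]
force: [-4.0, -1.5, 13.6]
gripper_width: 0.0301
[-4.00432896 -1.47787966 13.64785301] [-0.24388613  0.65954345  0.03883487] [0.46713878 0.21049562 0.01676355]
[-3.15276479 -0.93020931 13.69962042] [-0.26631139  0.7243548   0.02845118] [0.46711925 0.21051606 0.01680511]
```

```bash
python3 -m jog '{"xyz":[[0,0,0.0005],[0,0,0],[0,0,0]],"delta_rot":[[0,0,0],[0,0,0],[0,0,0]]}' 0.02 30; python3 -m jog '{"xyz":[[0,0,0],[0,0,0],[0,0,0]],"delta_rot":[[0,0,0],[0,0,0],[0,0,0]]}' 0.01 30
```

```text
time: 11.6
tool_pos: [0.4678, 0.2108, 0.0167]
ee_rot: [[0.951, 0.31, 0.002], [0.31, -0.951, 0.001], [0.002, -0.0, -1.0]]
force: [-2.0, -0.3, 13.8]
gripper_width: 0.0202
time: 11.85
tool_pos: [0.468, 0.2108, 0.0168]
ee_rot: [[0.951, 0.31, 0.002], [0.31, -0.951, 0.001], [0.003, -0.0, -1.0]]
force: [-1.5, -0.4, 14.8]
gripper_width: 0.0151
```

```bash
python3 -m jog '{"xyz":[[0,0,0],[0,0,0.0004],[0,0,0]],"delta_rot":[[0,0,0],[0,0,0],[0,0,0]]}' 0.019 30; python3 -m jog '{"xyz":[[0,0,0],[0,0,0],[0,0,0]],"delta_rot":[[0,0,0],[0,0,0],[0,0,0]]}' 0.008 60
```

```text
time: 12.1
tool_pos: [0.4681, 0.2109, 0.0164]
ee_rot: [[0.951, 0.31, 0.003], [0.31, -0.951, 0.001], [0.003, -0.0, -1.0]]
force: [-1.4, 0.8, 14.8]
gripper_width: 0.0189
time: 12.35
tool_pos: [0.4682, 0.2109, 0.0165]
ee_rot: [[0.951, 0.31, 0.003], [0.31, -0.951, 0.001], [0.003, -0.0, -1.0]]
force: [-1.6, -1.0, 16.7]
gripper_width: 0.0145
```

```bash
python3 -c "
from h import *
a=env.get_image('wrist')['image'][:,:,::-1];s=env.get_state();print(s['force'],s['gripper_width']);b=env.get_image('scene')['image'][:,:,::-1]
s=env.get_state();print(s['force'],s['gripper_width'])
cv2.imwrite('pics/w8.png',np.hstack([cv2.resize(a[180:380,220:440],None,fx=1.8,fy=1.8,interpolation=2),cv2.resize(b[210:280,375:450],(390,360),interpolation=2)]))"
```

```text
[-1.43942688 -0.37456057 16.13318631] 0.014789906393275917
[-1.06910342  0.22064478 16.04253118] 0.01464493692524939
```

View pics/w8.png

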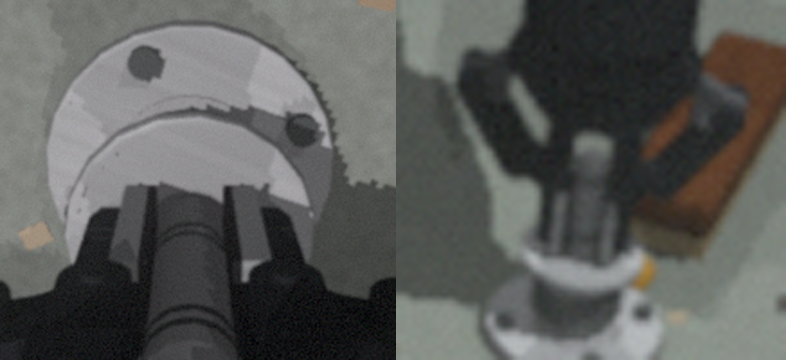

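```bash
python3 -m jog '{"xyz":[[0,0,-0.001],[0,0,-0.001],[0,0,-0.001],[0,0,0]],"delta_rot":[[0,0,0],[0,0,0],[0,0,0],[0,0,0]]}' 0.008 80
```

```text
time: 12.78
tool_pos: [0.4681, 0.2109, 0.0192]
ee_rot: [[0.951, 0.31, 0.003], [0.31, -0.951, 0.001], [0.003, -0.0, -1.0]]
force: [0.3, -0.4, 9.8]
gripper_width: 0.0145
```

```bash
python3 -m jog '{"xyz":[[0,0,-0.001],[0,0,-0.001],[0,0,0]],"delta_rot":[[0,0,0],[0,0,0],[0,0,0]]}' 0.008 80
```

```text
time: 13.03
tool_pos: [0.4677, 0.2107, 0.0202]
ee_rot: [[0.951, 0.31, 0.002], [0.31, -0.951, 0.001], [0.002, -0.0, -1.0]]
force: [3.4, 2.6, -2.2]
gripper_width: 0.0143
```

```bash
python3 -m jog '{"xyz":[[0,0,-0.001],[0,0,0]],"delta_rot":[[0,0,0],[0,0,0]]}' 0.008 80;  python3 -c "
from h import *
a=env.get_image('wrist')['image'][:,:,::-1];s=env.get_state();print(s['force'],s['gripper_width']);b=env.get_image('scene')['image'][:,:,::-1]
s=env.get_state();print(s['force'],s['tool_pos'])
cv2.imwrite('pics/w9.png',np.hstack([cv2.resize(a[180:380,220:440],None,fx=1.8,fy=1.8,interpolation=2),cv2.resize(b[210:280,375:450],(390,360),interpolation=2)]))"
```

```text
time: 13.2
tool_pos: [0.4675, 0.2107, 0.0209]
ee_rot: [[0.951, 0.31, 0.001], [0.31, -0.951, 0.001], [0.001, -0.0, -1.0]]
force: [3.9, 2.5, -5.1]
gripper_width: 0.0142
[ 5.00033088  2.50156138 -5.15465664] 0.014218132577523782
[ 4.89697296  2.85377885 -6.30663992] [0.46749415 0.21065963 0.02092434]
```

View pics/w9.png

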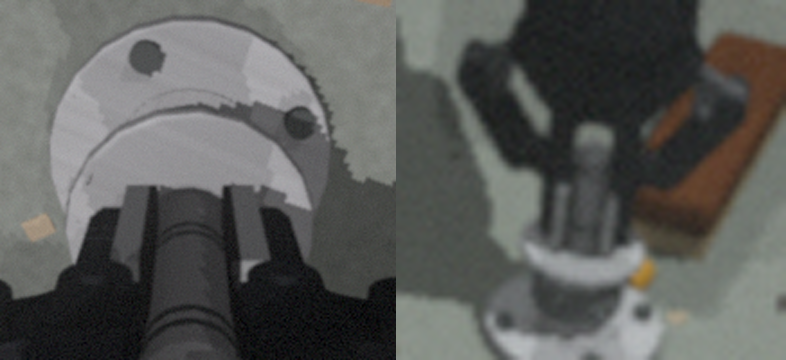

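```bash
python3 -m jog '{"xyz":[[0,0,-0.001],[0,0,-0.0015],[0,0,-0.002],[0,0,-0.002],[0,0,0]],"delta_rot":[[0,0,0],[0,0,0],[0,0,0],[0,0,0],[0,0,0]]}' 0.008 80
```

```text
time: 13.72
tool_pos: [0.4675, 0.2107, 0.0275]
ee_rot: [[0.951, 0.31, 0.001], [0.31, -0.951, 0.001], [0.001, -0.0, -1.0]]
force: [3.7, 3.0, -3.9]
gripper_width: 0.0146
```

```bash
python3 -m jog '{"xyz":[[0,0,-0.003],[0,0,-0.003],[0,0,-0.003],[0,0,-0.003],[0,0,0]],"delta_rot":[[0,0,0],[0,0,0],[0,0,0],[0,0,0],[0,0,0]]}' 0.008 80;  python3 -c "
from h import *
a=env.get_image('wrist')['image'][:,:,::-1];s=env.get_state();print(s['force'],s['gripper_width']);b=env.get_image('scene')['image'][:,:,::-1]
s=env.get_state();print(s['force'],s['tool_pos'])
cv2.imwrite('pics/w10.png',np.hstack([cv2.resize(a[180:380,220:440],None,fx=1.8,fy=1.8,interpolation=2),cv2.resize(b[210:280,375:450],(390,360),interpolation=2)]))"
```

```text
time: 14.13
tool_pos: [0.4677, 0.2107, 0.0403]
ee_rot: [[0.951, 0.31, 0.002], [0.31, -0.951, 0.001], [0.002, -0.0, -1.0]]
force: [1.1, 0.5, 10.3]
gripper_width: 0.0143
[1.27006824 1.33171646 9.1948658 ] 0.01446680972678106
[1.42297611 0.12628981 9.51830181] [0.46765402 0.21072332 0.04041944]
```

View pics/w10.png

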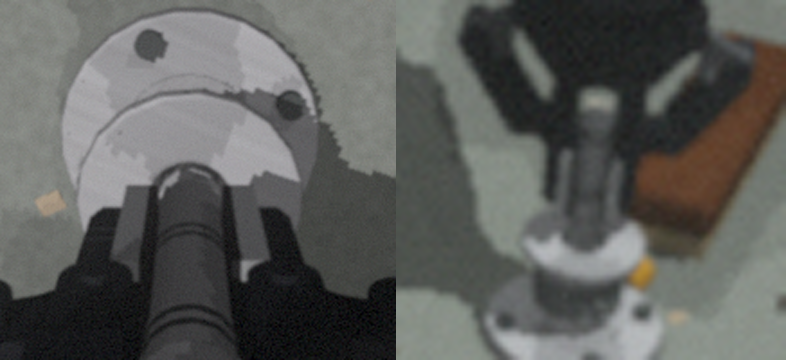

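```bash
python3 -m jog '{"xyz":[[0,0,-0.002],[0,0,-0.003],[0,0,-0.004],[0,0,0]],"delta_rot":[[0,0,0],[0,0,0],[0,0,0],[0,0,0]]}' 0.008 80|grep -E "pos|force";  python3 -m jog '{"xyz":[[0,0,-0.004],[0,0,-0.005],[0,0,-0.005],[0,0,0]],"delta_rot":[[0,0,0],[0,0,0],[0,0,0],[0,0,0]]}' 0.008 80
```

```text
tool_pos: [0.4668, 0.2104, 0.0491]
force: [0.3, -0.6, -1.0]
time: 14.9
tool_pos: [0.4675, 0.2106, 0.0637]
ee_rot: [[0.951, 0.31, 0.001], [0.31, -0.951, 0.0], [0.001, -0.0, -1.0]]
force: [1.3, 0.6, -0.4]
gripper_width: 0.0141
```

```bash
python3 -m jog '{"xyz":[[0,0,-0.015],[0,0,-0.025],[0,0,-0.015],[0,0,0],[0,0,0]],"delta_rot":[[0,0,0],[0,0,0],[0,0,0],[0,0,0],[0,0,0]]}' 0.008 80;  python3 -c "
from h import *
a=env.get_image('wrist')['image'][:,:,::-1];s=env.get_state();print(s['force'],s['gripper_width']);b=env.get_image('scene')['image'][:,:,::-1]
s=env.get_state();print(s['force'],s['tool_pos'])
cv2.imwrite('pics/w11.png',np.hstack([cv2.resize(a[180:380,220:440],None,fx=1.8,fy=1.8,interpolation=2),cv2.resize(b[190:290,370:460],(390,360),interpolation=2)]))"
```

```text
time: 15.32
tool_pos: [0.4672, 0.2105, 0.1179]
ee_rot: [[0.951, 0.31, 0.001], [0.31, -0.951, 0.0], [0.001, -0.0, -1.0]]
force: [-0.1, -0.5, -1.5]
gripper_width: 0.0142
[ 0.10372051 -0.22960885 -1.2894029 ] 0.014395886862011539
[ 0.89660645  0.28102275 -1.76825918] [0.46634583 0.21022278 0.11667451]
```

View pics/w11.png

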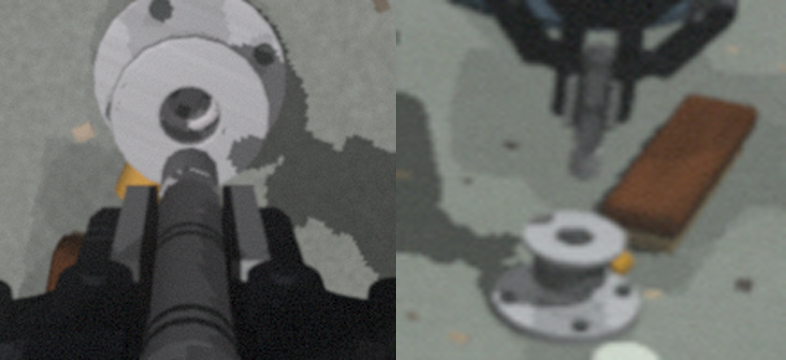

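```bash
python3 -m jog '{"xyz":[[-0.003,0.0195,0],[-0.005,0.035,0],[-0.005,0.035,0],[-0.005,0.035,0],[-0.005,0.035,0],[-0.005,0.035,0],[-0.005,0.035,0],[-0.005,0.035,0],[-0.005,0.035,0],[-0.005,0.035,0],[-0.005,0.035,0],[-0.005,0.035,0],[-0.005,0.035,0],[-0.0038,0.0195,0],[0,0,0],[0,0,0],[0,0,0]],"delta_rot":[[0,0,0],[0,0,0],[0,0,0],[0,0,0],[0,0,0],[0,0,0],[0,0,0],[0,0,0],[0,0,0],[0,0,0],[0,0,0],[0,0,0],[0,0,0],[0,0,0],[0,0,0],[0,0,0],[0,0,0]]}' 0.008 80;  python3 -c "
from h import *
s=env.get_state();p=env.get_image('wrist');a=p['image'][:,:,::-1];b=env.get_image('scene')['image'][:,:,::-1]
c=cam(p,s)
print(s['tool_pos'],proj(c,[.544,-.247,.036]))
cv2.imwrite('pics/w12.png',np.hstack([cv2.resize(a[130:330,220:440],None,fx=1.8,fy=1.8,interpolation=2),cv2.resize(b[160:260,205:305],(390,360),interpolation=2)]))"
```

```text
time: 16.83
tool_pos: [0.5449, -0.2459, 0.1165]
ee_rot: [[0.951, 0.31, -0.002], [0.31, -0.951, 0.001], [-0.001, -0.002, -1.0]]
force: [-0.6, 0.5, -1.6]
gripper_width: 0.0143
[ 0.5449242  -0.24588862  0.11648812] [326.46581849 233.49313921]
```

View pics/w12.png

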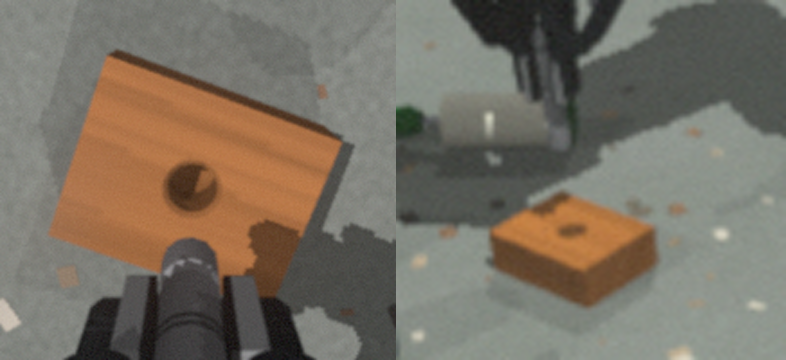

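```bash
python3 -m jog '{"xyz":[[0.0004,0.0008,0.01],[0,0,0.025],[0,0,0.02],[0,0,0.008],[0,0,0],[0,0,0]],"delta_rot":[[0,0,0],[0,0,0],[0,0,0],[0,0,0],[0,0,0],[0,0,0]]}' 0.008 80;  python3 -c "
from h import *
s=env.get_state();p=env.get_image('wrist');a=p['image'][:,:,::-1];b=env.get_image('scene')['image'][:,:,::-1]
c=cam(p,s)
print(s['tool_pos'],proj(c,[.544,-.247,.036]))
cv2.imwrite('pics/w13.png',np.hstack([cv2.resize(a[130:330,220:440],None,fx=1.8,fy=1.8,interpolation=2),cv2.resize(b[180:250,215:290],(390,360),interpolation=2)]))"
```

```text
time: 17.43
tool_pos: [0.5463, -0.2471, 0.0547]
ee_rot: [[0.951, 0.31, -0.0], [0.31, -0.951, 0.0], [-0.0, -0.0, -1.0]]
force: [1.1, 0.4, -1.0]
gripper_width: 0.0141
[ 0.54632012 -0.24710218  0.05473828] [323.85934371 264.6245343 ]
```

View pics/w13.png

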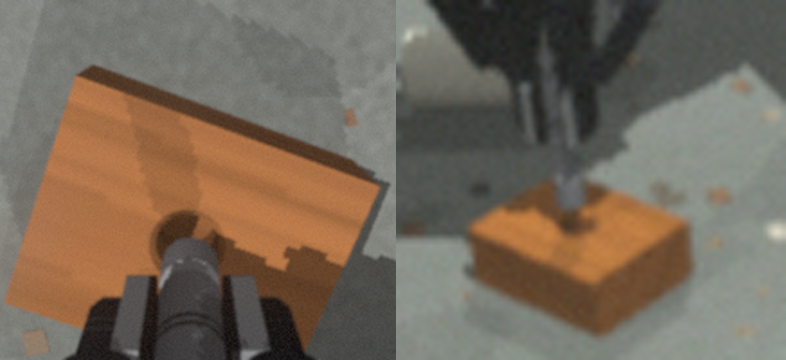

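```bash
python3 -m jog '{"xyz":[[-0.0006,-0.0008,0],[0,0,0],[0,0,0]],"delta_rot":[[0,0,0],[0,0,0],[0,0,0]]}' 0.008 80;  python3 -c "
from h import *
s=env.get_state();p=env.get_image('wrist');a=p['image'][:,:,::-1]
c=cam(p,s);R=np.array(s['ee_rot']);T=np.array(s['tool_pos']);f=lambda X:(proj(c,X)-[240,205])*5
print(T)
for xo in(-.003,-.0015,0,.0015):
  for z in(.046,.050):
    X=T+R@[xo+.0075,0,0];X[2]=z;print(xo,z,f(X))
print('hole',f([.544,-.247,.036]),[f(np.array([.544,-.247,.036])+R@[.00975,0,0])])
cv2.imwrite('pics/w14.png',cv2.resize(a[205:325,240:400],None,fx=5,fy=5,interpolation=2))"
```

```text
time: 17.78
tool_pos: [0.5456, -0.2469, 0.0552]
ee_rot: [[0.951, 0.31, 0.001], [0.31, -0.951, -0.0], [0.001, 0.001, -1.0]]
force: [-0.2, -0.6, -0.4]
gripper_width: 0.0141
[ 0.54557553 -0.24685116  0.05523123]
-0.003 0.046 [426.86675158 268.26266214]
-0.003 0.05 [426.97643771 280.92202662]
-0.0015 0.046 [426.86513398 254.48943151]
-0.0015 0.05 [426.97502954 266.9037649 ]
0 0.046 [426.86350019 240.65841659]
0 0.05 [426.97360479 252.82526606]
0.0015 0.046 [426.86185009 226.76953425]
0.0015 0.05 [426.97216335 238.68643793]
hole [423.45092836 291.30273825] [array([423.39696457, 205.98320916])]
```

View pics/w14.png

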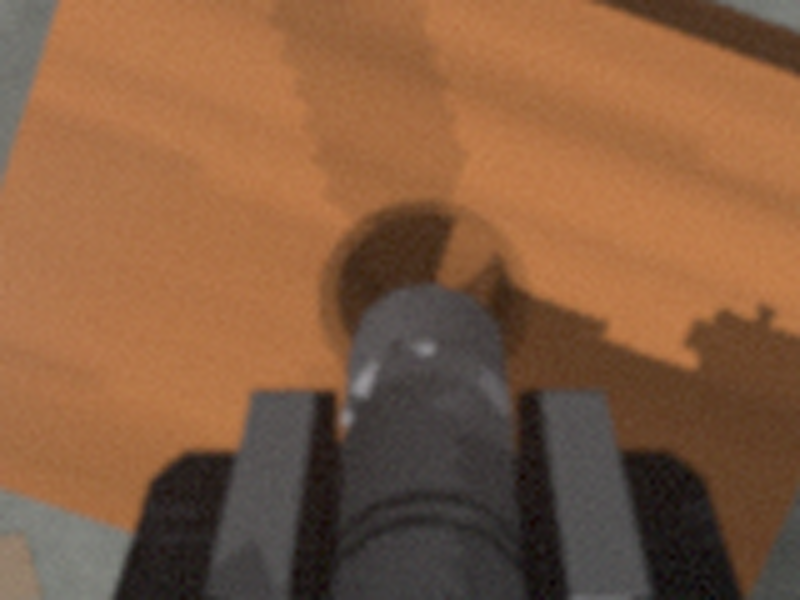

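```bash
python3 -c "
from h import *
s=env.get_state();p=env.get_image('scene');a=p['image'][:,:,::-1];c=cam(p)
R=np.array(s['ee_rot']);T=np.array(s['tool_pos']);f=lambda X:(proj(c,X)-[225,190])*12
print('hole',f([.544,-.247,.036]))
for xo in(-.0045,-.003,-.0015,0):
  for z in(.048,.051,.054):
    X=T+R@[xo,0,0];X[2]=z;print(xo,z,f(X))
cv2.imwrite('pics/w15.png',cv2.resize(a[190:240,225:285],None,fx=12,fy=12,interpolation=2))"
```

```text
hole [287.82850535 406.66907061]
-0.0045 0.048 [285.88316983 356.77882436]
-0.0045 0.051 [284.4079668  345.98814128]
-0.0045 0.054 [282.92899563 335.16785759]
-0.003 0.048 [283.27363277 360.11251662]
-0.003 0.051 [281.79338148 349.31629085]
-0.003 0.054 [280.30934529 338.49041833]
-0.0015 0.048 [280.6592549  363.45246149]
-0.0015 0.051 [279.17393873 352.65069241]
-0.0015 0.054 [277.68482083 341.81923032]
0 0.048 [278.04002315 366.79867605]
0 0.051 [276.54962542 355.99136305]
0 0.054 [275.05540904 345.1543107 ]
```

View pics/w15.png

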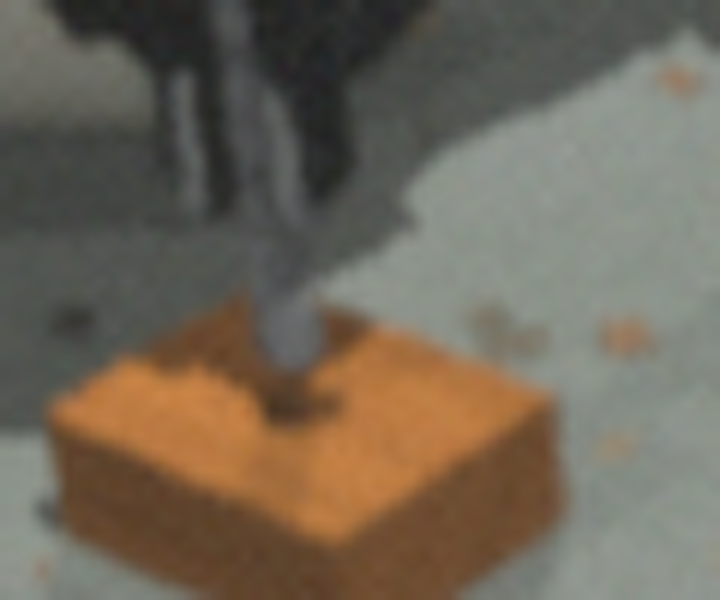

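```bash
cat > sol.py <<'E'
from h import *
from scipy.optimize import least_squares
s=env.get_state();p=env.get_image('scene');q=env.get_image('wrist');c=cam(p);w=cam(q,s);R=np.array(s['ee_rot']);T=np.array(s['tool_pos'])
H=np.array([.544,-.247,.036])
for fr in (350,354,358):
  for er in(.007,.008):
    sc=np.array([292,fr])-np.array([298,405]); 
    def res(X):
      a=(proj(c,X)-proj(c,H))*12-sc
      b=(proj(w,X+R@[er,0,0])-proj(w,H))*5-(np.array([427,287])-[422.5,291])
      return np.r_[a/5,b/5]
    r=least_squares(res,H+[0,0,.015],x_scale=.01,diff_step=1e-4);print(fr,er,np.round(r.x,4),'rel hole tool',np.round(R.T@(r.x-H),4),r.cost)
E
python3 sol.py
```

```text
350 0.007 [ 0.5427 -0.2479  0.0503] rel hole tool [-0.0015  0.0004 -0.0143] 0.0003556298585108407
350 0.008 [ 0.5416 -0.2483  0.0498] rel hole tool [-0.0026  0.0005 -0.0138] 0.08740992582172746
354 0.007 [ 0.5423 -0.2481  0.0491] rel hole tool [-0.0019  0.0005 -0.0131] 0.02827513571139003
354 0.008 [ 0.5413 -0.2485  0.0486] rel hole tool [-0.003   0.0006 -0.0126] 0.2323772605578965
358 0.007 [ 0.542  -0.2482  0.0478] rel hole tool [-0.0023  0.0005 -0.0118] 0.1258928477364908
358 0.008 [ 0.5409 -0.2486  0.0473] rel hole tool [-0.0034  0.0006 -0.0113] 0.44637016972772164
```

```bash
python3 -m jog '{"xyz":[[0.0018,-0.0005,0.004],[0,0,0.004],[0,0,0],[0,0,0]],"delta_rot":[[0,0,0],[0,0,0],[0,0,0],[0,0,0]]}' 0.008 80;  python3 -c "
from h import *
s=env.get_state();p=env.get_image('wrist');a=p['image'][:,:,::-1];b=env.get_image('scene')['image'][:,:,::-1]
c=cam(p,s);R=np.array(s['ee_rot']);T=np.array(s['tool_pos']);f=lambda X:(proj(c,X)-[260,215])*3.6
H=np.array([.544,-.247,.036])
print(T,'hole',f(H),[f(H+R@[k*.00975,0,0]) for k in (1,-1)])
for er in(.007,.008):
  for z in (.039,.042): print(er,z,f(H+R@[er,0,0]+[0,0,z-.036]))
cv2.imwrite('pics/w16.png',np.hstack([cv2.resize(a[215:325,260:380],(432,396),interpolation=2),cv2.resize(b[200:240,230:270],(366,396),interpolation=2)]))"
```

```text
time: 18.32
tool_pos: [0.5467, -0.2456, 0.0461]
ee_rot: [[0.951, 0.31, -0.001], [0.31, -0.951, 0.0], [-0.001, -0.001, -1.0]]
force: [-0.9, -0.8, -1.3]
gripper_width: 0.014
[ 0.54665418 -0.24557583  0.04609843] hole [239.07685081 203.67918114] [array([239.12002466, 140.07120204]), array([239.03357023, 265.55893461])]
0.007 0.039 [239.19346085 164.99793355]
0.007 0.042 [239.28158838 172.01008204]
0.008 0.039 [239.19808452 158.33936878]
0.008 0.042 [239.28642223 165.26261871]
```

View pics/w16.png

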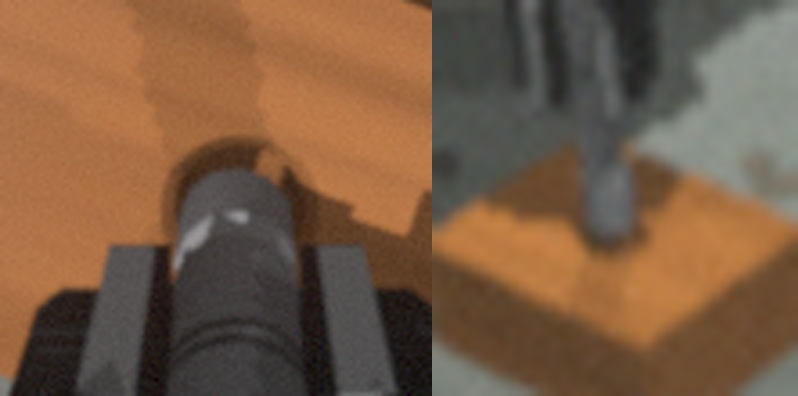

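```bash
python3 -m jog '{"xyz":[[0,0.0003,0.002],[0,0,0.002],[0,0,0.002],[0,0,0]],"delta_rot":[[0,0,0],[0,0,0],[0,0,0],[0,0,0]]}' 0.008 80|grep -E "pos|force";  python3 -m jog '{"xyz":[[0,0,0.0015],[0,0,0.0015],[0,0,0.0015],[0,0,0]],"delta_rot":[[0,0,0],[0,0,0],[0,0,0],[0,0,0]]}' 0.008 80|grep -E "pos|force"
```

```text
tool_pos: [0.5467, -0.2459, 0.0401]
force: [0.5, -0.5, -0.8]
tool_pos: [0.5468, -0.2459, 0.0358]
force: [0.5, 0.5, -1.8]
```

```bash
python3 -m jog '{"xyz":[[0,0,0.0025],[0,0,0.0025],[0,0,0.0025],[0,0,0]],"delta_rot":[[0,0,0],[0,0,0],[0,0,0],[0,0,0]]}' 0.008 80|grep -E "pos|force";  python3 -m jog '{"xyz":[[0,0,0.0025],[0,0,0.0025],[0,0,0.0025],[0,0,0]],"delta_rot":[[0,0,0],[0,0,0],[0,0,0],[0,0,0]]}' 0.008 80|grep -E "pos|force"
```

```text
tool_pos: [0.5467, -0.2459, 0.028]
force: [0.2, 0.4, -1.5]
tool_pos: [0.5467, -0.2459, 0.0205]
force: [0.4, -0.9, -1.3]
```

```bash
python3 -m jog '{"xyz":[[0,0,0.002],[0,0,0.002],[0,0,0.001],[0,0,0]],"delta_rot":[[0,0,0],[0,0,0],[0,0,0],[0,0,0]]}' 0.008 80|grep -E "pos|force";  python3 -m jog '{"xyz":[[0,0,0.001],[0,0,0.001],[0,0,0.001],[0,0,0]],"delta_rot":[[0,0,0],[0,0,0],[0,0,0],[0,0,0]]}' 0.008 80|grep -E "pos|force"
```

```text
tool_pos: [0.5469, -0.2459, 0.0158]
force: [0.2, -0.2, -1.8]
tool_pos: [0.5469, -0.246, 0.0129]
force: [-0.4, 0.1, -1.7]
```

```bash
for i in 1; do python3 -m jog '{"xyz":[[0,0,0.001],[0,0,0.001],[0,0,0]],"delta_rot":[[0,0,0],[0,0,0],[0,0,0]]}'|grep -E "pos|force"; done;python3 -m jog '{"xyz":[[0,0,0.0007],[0,0,0.0007],[0,0,0]],"delta_rot":[[0,0,0],[0,0,0],[0,0,0]]}'|grep -E "pos|force"
```

```text
tool_pos: [0.5474, -0.2462, 0.0125]
force: [-3.3, 1.7, 12.8]
tool_pos: [0.5477, -0.2463, 0.0123]
force: [-7.9, 4.8, 26.8]
```

```bash
python3 -m jog '{"xyz":[[0,0,-0.0015],[0,0,-0.0008],[0,0,0]],"delta_rot":[[0,0,0],[0,0,0],[0,0,0]]}'|grep -E "pos|force"; python3 -m jog '{"xyz":[[0,0,0],[0,0,0],[0,0,0],[0,0,0]],"delta_rot":[[0,0,0],[0,0,0],[0,0,0],[0,0,0]]}' 0.05 20;  python3 -c "
from h import *
s=env.get_state();p=env.get_image('wrist');a=p['image'][:,:,::-1];b=env.get_image('scene')['image'][:,:,::-1]
cv2.imwrite('pics/w17.png',np.hstack([cv2.resize(a[180:380,220:440],None,fx=1.8,fy=1.8,interpolation=2),cv2.resize(b[190:250,215:280],(390,360),interpolation=2)]))"
```

```text
tool_pos: [0.5473, -0.2462, 0.0125]
force: [-1.9, 2.0, 8.1]
time: 21.5
tool_pos: [0.5469, -0.246, 0.0118]
ee_rot: [[0.951, 0.31, -0.0], [0.31, -0.951, 0.0], [-0.0, -0.0, -1.0]]
force: [0.6, 0.2, -0.7]
gripper_width: 0.0499
```

View pics/w17.png

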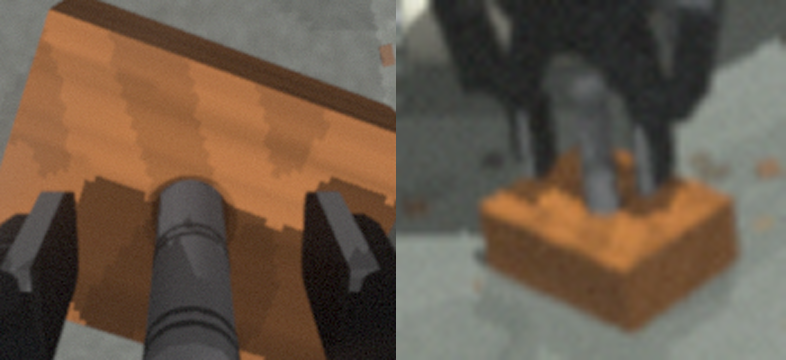

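```bash
python3 -m jog '{"xyz":[[0,0,-0.006],[0,0,-0.012],[0,0,-0.02],[0,0,-0.03],[0,0,-0.04],[0,0,-0.04],[0,0,-0.03],[0,0,-0.02],[0,0,0],[0,0,0]],"delta_rot":[[0,0,0],[0,0,0],[0,0,0],[0,0,0],[0,0,0],[0,0,0],[0,0,0],[0,0,0],[0,0,0],[0,0,0]]}' ;  python3 -c "
from h import *
s=env.get_state();p=env.get_image('wrist');a=p['image'][:,:,::-1];b=env.get_image('scene')['image'][:,:,::-1];t=env.get_image('top')['image'][:,:,::-1]
c=cam(p,s);H=np.array([.544,-.247,.036])
f=lambda X:(proj(c,X)-[260,140])*3
print('top if full in',f(H+[0,0,.067]),'if 10 high',f(H+[0,0,.077]))
cv2.imwrite('pics/w18.png',np.hstack([cv2.resize(a[140:260,260:390],(390,360),interpolation=2),cv2.resize(b[180:250,215:285],(390,360),interpolation=2)]))
cv2.imwrite('pics/sc18.png',b);cv2.imwrite('pics/top18.png',t);cv2.imwrite('pics/sc18c.png',cv2.resize(b[210:290,370:450],(720,600),interpolation=2))"
```

```text
time: 22.43
tool_pos: [0.5473, -0.2462, 0.2119]
ee_rot: [[0.951, 0.31, 0.003], [0.31, -0.951, -0.001], [0.002, 0.002, -1.0]]
force: [0.4, 0.2, -1.5]
gripper_width: 0.0498
top if full in [193.44651673 261.45105199] if 10 high [193.52774353 271.11189724]
```

View pics/w18.png

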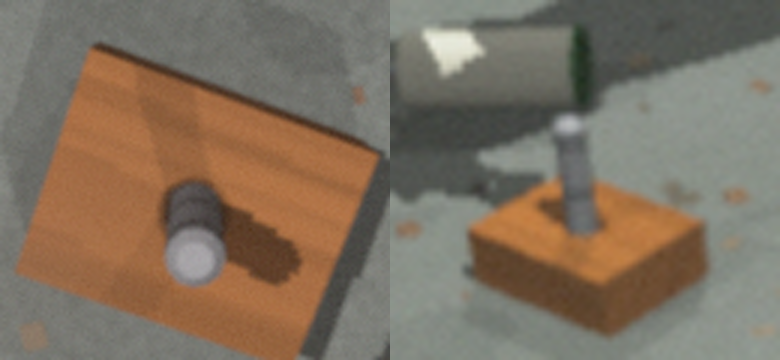

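View pics/sc18.png

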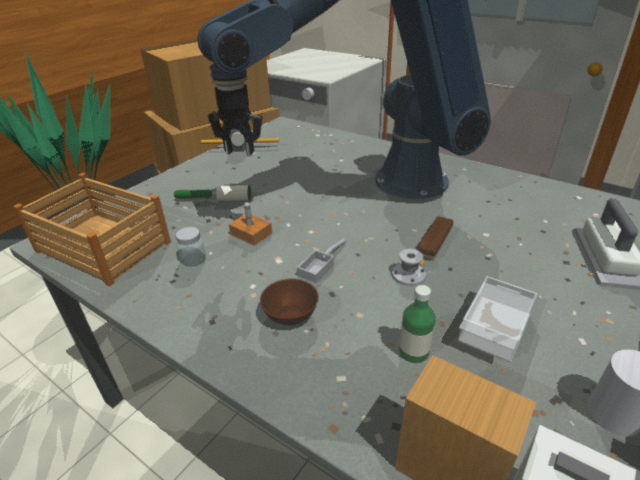

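View pics/top18.png

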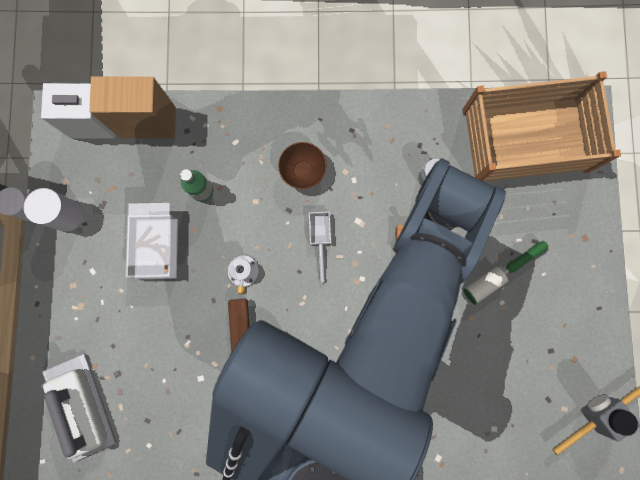

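View pics/sc18c.png

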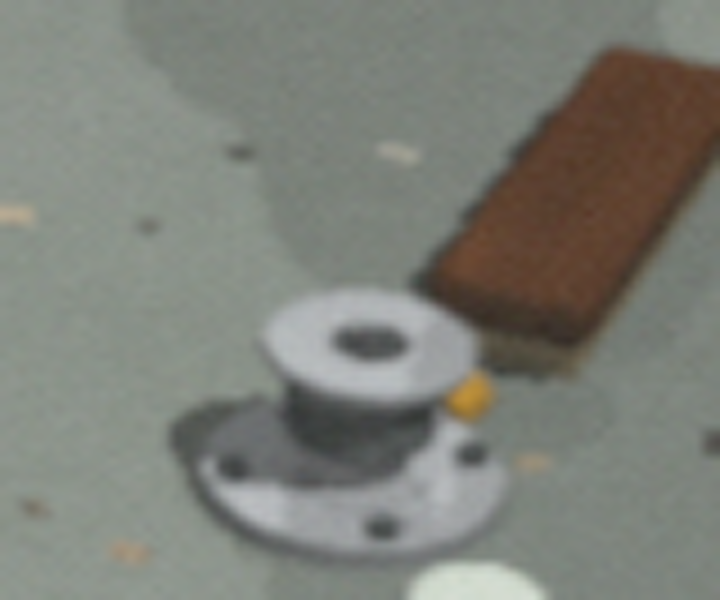

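```bash
python3 -c "
from plant import env
s=env.get_state();print(s['time'],s['force'],s['qd']);print(env.close_job())"
```

```text
22.5833 [-0.55499614 -0.41464821  0.4987349 ] [-0.06816945  0.50489487  0.00704078  0.01070419  0.04539605 -0.13079421]
the job is handed in; nothing more can be done
None
```

The plug is out of the coupling and standing foot down in the wooden rest, and I handed the job in at 22.6 s of the 54 s allowed.

- **Coupling:** I felt for the flange and pressed the sleeve about 9 mm down. The highest vertical reading was 16.7 N, against the 24 N limit. With the sleeve back, I shut the fingers on the plug and drew it out. The sleeve sprang up: in the last picture its flange stands at the same image row as before, within 1 px.
- **Rest:** Before lowering, two camera views showed the foot about 2 mm off the hole's centre, so I corrected that. The plug then went in without resistance until it met the bottom.
- **Last checks:** The plug top's image position matched that of a fully seated plug within about 2 px; standing 10 mm proud would have shown about 10 px. The hand was open and clear, and I saw no bystander moved in the scene picture. In the top picture the arm hid the rest, the jar and part of the brush.

**What disagreed:**
- **Fingertips:** With the fingers 30 mm apart, the tips touched about 35–40 mm later than the reported TCP implied. I went by touch and pictures there.
- **Upward push:** I read a brief upward force of about 10 N just as the plug's foot passed the pawls.
- **Seating force:** I pressed the plug down with about 27 N at the bottom of the rest's hole before backing off. This was on the wood, not on the coupling.
- **Near the stop:** The 16.7 N peak came just after the fingers shut. It is slightly above the 16 N spring force at the stop, so the sleeve may have just touched it, though it was not forced.

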